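# Put away the microscope samples

## Task

The microscope session is over: put the silver objective lens away first, upright in either bay of the green tray, before you move any of the samples. Then put the two studded rubber tread blocks in the blue tray and the two red resin mounts in the yellow tray, one piece to a bay, each flat on the tray floor and the same way up as it stands now. Set each piece down rather than dropping it, let go of it, and leave the bottle and the loupe where they are.

Things in the scene. Friction and masses are not known exactly. Their poses are not given: they have to be found in the camera images.
- lens: Loose microscope objective lens, standing upright: silver aluminium barrel 36 mm in diameter up to 34 mm high, then a black collar 33 mm in diameter to 44 mm, with a silver rim and a greenish glass on top; thin black and white rings round the barrel. Origin: centre of the underside, z up through the glass. About 90 to 160 g.
- tread_a: Loose block cut from a winter tyre: black rubber, 50 mm (its x) by 34 mm (its y) by 30 mm tall, chevron tread lugs on top with five small bright metal studs that stand 2 mm proud. Origin: centre of the underside, z up through the studs. Stands studs up at the start, at any yaw; about 50 to 100 g. One of two alike.
- tread_b: Loose block cut from a winter tyre: black rubber, 50 mm (its x) by 34 mm (its y) by 30 mm tall, chevron tread lugs on top with five small bright metal studs that stand 2 mm proud. Origin: centre of the underside, z up through the studs. Stands studs up at the start, at any yaw; about 50 to 100 g. One of two alike.
- mount_a: Loose red resin mount, an upright round puck 40 mm in diameter and 25 mm tall, with a bright metal section showing in the middle of its top. Origin: centre of the underside, z up. About 35 to 70 g. One of two alike.
- mount_b: Loose red resin mount, an upright round puck 40 mm in diameter and 25 mm tall, with a bright metal section showing in the middle of its top. Origin: centre of the underside, z up. About 35 to 70 g. One of two alike.
- green_tray: Fixed open green plastic tray, 108 mm (its x) by 148 mm (its y) outside and 22 mm tall; walls 4 mm, floor 4 mm thick. Origin: centre of the underside. A 4 mm divider in the middle, running along the tray's x and as tall as the walls, makes two equal bays, each 100 mm (x) by 68 mm (y) inside, with centres 36 mm from the tray's centre along its +y and -y. It may stand turned by up to 14 degrees. For the objective lens.
- blue_tray: Fixed open blue plastic tray, 108 mm (its x) by 148 mm (its y) outside and 22 mm tall; walls 4 mm, floor 4 mm thick. Origin: centre of the underside. A 4 mm divider in the middle, running along the tray's x and as tall as the walls, makes two equal bays, each 100 mm (x) by 68 mm (y) inside, with centres 36 mm from the tray's centre along its +y and -y. It may stand turned by up to 14 degrees. For the rubber tread blocks.
- yellow_tray: Fixed open yellow plastic tray, 108 mm (its x) by 148 mm (its y) outside and 22 mm tall; walls 4 mm, floor 4 mm thick. Origin: centre of the underside. A 4 mm divider in the middle, running along the tray's x and as tall as the walls, makes two equal bays, each 100 mm (x) by 68 mm (y) inside, with centres 36 mm from the tray's centre along its +y and -y. It may stand turned by up to 14 degrees. For the resin mounts.
- bottle: Bystander: loose white bottle of lens cleaner with a blue cap, 42 mm in diameter, 88 mm tall, standing beside the trays. Origin: centre of the underside. Not to be moved.
- loupe: Bystander: loose black hand loupe, a waisted round 44 mm in diameter and 32 mm tall, standing beside the trays. Origin: centre of the underside. Not to be moved.

How it is judged:
By the outcome, as a careful person would: the job done as asked, in the order asked, and still so for the second after the job is handed in, with the robot touching nothing.
It also fails if it takes over 118 s, if anything falls off the work surface, if the arm or the gripper's body presses on something with over 40 N, if the wrist force passes 120 N, or if a joint passes its speed limit or range.

## Robot

A 6-joint arm with a two-finger parallel gripper is mounted at the origin on the work surface. World frame = base frame: x ahead of the robot, y to its left, z up, the work surface at z = 0. Lengths are in m, angles in rad, forces in N, time in s.
With the tool pointing down it reaches from about 0.25 to 0.775 m from the base axis. Payload 4 kg.
Tool frame: the origin (TCP) lies midway between the tips of the shut fingers; the grasp point (between the pads) lies manip.grasp_offset behind it (manip.grasp_offset is the distance from the TCP to the grasp point, in m); x points along the fingers, y is the direction in which the jaws open and shut, and the axes are right-handed (so a half turn about x gives the same grasp; the last joint's range is limited). The gripper opens to 94 mm and grips with 3 to 60 N. Pads are 16 mm wide; open, the fingers measure 119 mm over their backs; the gripper's body (75 mm by 177 mm) begins 78 mm behind the grasp point.
Start: joints at [1.214, 0.087, 1.371, -0, 1.684, -0.103], TCP at [0.138, 0.532, 0.206] pointing down, gripper open.
Joint ranges: [-3.1, 3.1], [-0.76, 2.03], [0.27, 2.55], [-1.08, 4.22], [0.17, 2.65], [-2.57, 2.57]. Speed limits (rad/s): [2.79, 2.79, 3.14, 3.14, 3.14, 3.14].

## Interface

Orientations are given as a 3x3 rotation matrix whose columns are the frame's x, y, z axes.
In Python, from rig import manip gives the robot as it stands.
- The arm moves only by the tool arm_command, never from a script. Its argument "series" is a list that holds one entry, the list of rows, each a list of 5 numbers: the shift along the world's x, y, z in m, then the turn about the world's z in degrees, then the finger opening in m, from 0 to 0.094. In form: [[[tx, ty, tz, yaw, jaw], ...]]. A call has exactly 5 rows; each row is the pose to reach, as a shift and turn from the pose measured when the call began; what a row does not reach only later rows make up. A row lasts 1/8 s, in which the tool goes at most 62.5 mm and 10.7 degrees, less where a joint would pass 70% of its speed; a pose out of reach is approached as far as the arm can. A call with a gripper value outside its range is refused whole. The fingers move at their own pace and stop on an object; "force" is the grip in N (left out, the last holds). Time passes only in rows, so rows that repeat a pose let the fingers close, or fill a call up. It gives the time, the measured TCP pose, the force and the opening at its end, in the units of the state.
- manip.sense(): the state, without advancing time (a new reading comes with each control period).
- manip.snapshot(name): name is "side" or "top" or "wrist"; returns (picture, depth): 384x512x3 uint8, blue, green, red; 384x512 float32, m along the optical axis (not along the pixel's ray), 0 where there is no reading.
- manip.get_calibration(name): a dict with "intrinsics" (3x3 intrinsics, pixels), "R" (3x3) and "t" (3): a world point X has camera coordinates R X + t; the wrist camera has in their place "hand_eye" (4x4, takes a point from camera to tool coordinates, whose origin is the TCP and whose axes are the tool frame's). Camera axes: x right, y down, z forward; pixel columns grow to the right and rows downward; lengths in m; the calibration is good to about 2 mm. A picture is of the moment at which its call begins: read the wrist's pose just before it. get_calibration takes no time and is no camera call.
- manip.job_done(): hands the job in, once; it reports no verdict.
Trained networks look in the newest picture that a camera, given by its name, has taken for a name from the list of things; names that differ only in an ending like _2 or _b are one class to them, and where a whole thing is asked for, a point or a joint stands for the part that bears it (a point fixed in the world has none). Each returns a list of dicts, best first, with "confidence" (0 to 1); they miss things now and then, are a little off and sometimes report something else, mostly with a low value. They report only what shows in the picture. A call takes as long as a camera call.
- manip.spot_in(camera, query): "bbox" ([centre column, centre row, width, height] in pixels, round what is visible of it).
- manip.place_of(camera, query): "at" ([row, column] in pixels: a listed point, or the origin of a listed thing).
The state is a dict: "time": time; "joint_pos": joint angles; "dq": joint speeds; "effort": joint torques, N m; "position": TCP position; "ee_rot": TCP orientation; "ft_force": force on the tool from outside, world axes, zero at the start; "moment": the same for the moment, N m; "finger_gap": finger opening in m.
Only numpy, scipy, OpenCV 4.12 (cv2) and the standard library are available. Lean on these libraries where they do the work, as an engineer would, in place of code of your own. Each camera call takes 0.05 s, during which the arm holds its last target. There are 200 camera calls.

## Working session

There is one attempt and no reset: what is moved stays moved. The work goes in short steps, Python scripts to look and compute and a tool call to move; the robot and the scene stay as the last step left them, time stands still between calls to the robot, and variables do not carry over. Pictures are saved under pics/ and viewed, about 12 in all and at most 16, crops included, and the job is handed in when it is done.

Besides the shell and the picture viewer there is one more tool, called after "Call:" as name(argument=value, ...), one argument or row to a line, values as JSON. arm_command: Moves the arm, as the interface text tells. Its arguments: {"type":"object","properties":{"series":{"type":"array","items":{"type":"array","items":{"type":"array","items":{"type":"number"}}}},"force":{"type":"number"}},"required":["series"]}

```bash
ls; mkdir -p pics
cat > h.py <<'E'
import numpy as np, cv2
from rig import manip
def cam(name):
    s=manip.sense(); c=manip.get_calibration(name); im,d=manip.snapshot(name)
    K=np.array(c["intrinsics"])
    if "R" in c:
        R=np.array(c["R"]);t=np.array(c["t"]); Rw=R.T; tw=-R.T@t
    else:
        H=np.array(c["hand_eye"]);Rt=np.array(s["ee_rot"]);p=np.array(s["position"])
        Rw=Rt@H[:3,:3]; tw=Rt@H[:3,3]+p
    return im,d,K,Rw,tw
def cloud(d,K,Rw,tw):
    v,u=np.mgrid[:d.shape[0],:d.shape[1]]
    P=np.stack([(u-K[0,2])/K[0,0]*d,(v-K[1,2])/K[1,1]*d,d],-1)
    W=P@Rw.T+tw; W[d<=0]=np.nan
    return W
E
python3 - <<'E'
from h import *
print(manip.sense())
ims=[]
for n in["side","top"]:
    im,d,K,Rw,tw=cam(n); W=cloud(d,K,Rw,tw); np.save(n+".npy",W); cv2.imwrite(f"pics/{n}.png",im); print(n,K.tolist(),Rw.round(3).tolist(),tw.round(3))
    for q in["lens","tread_a","mount_a","green_tray","blue_tray","yellow_tray","bottle","loupe"]:
        for r in manip.spot_in(n,q):
            if r["confidence"]>.3:
                b=r["bbox"];x=W[int(b[1]),int(b[0])] if 0<=b[1]<384 and 0<=b[0]<512 else None
                print(q,np.round(b),round(r["confidence"],2),None if x is None else x.round(3))
E
```

```text
pics
{'time': 0.0, 'joint_pos': array([ 1.21388610e+00,  8.79724827e-02,  1.37224539e+00, -3.03752264e-05,
        1.68359504e+00, -1.03111222e-01]), 'dq': array([ 0.00053795, -0.00041442,  0.00012488,  0.00115063, -0.00213031,
       -0.00109751]), 'effort': array([-2.28926720e-04, -3.40177917e+01, -3.02431226e+01,  7.18499604e-02,
        3.28727940e-02, -1.55641137e-04]), 'position': array([0.13792399, 0.53185959, 0.20429912]), 'ee_rot': array([[-7.47435523e-04,  2.51085517e-01,  9.67964619e-01],
       [-2.09088430e-03,  9.67962381e-01, -2.51086551e-01],
       [-9.99997535e-01, -2.21157304e-03, -1.98498702e-04]]), 'ft_force': array([-0.07944973,  0.21654592,  0.11173756]), 'moment': array([-0.01152531,  0.00487465, -0.04018832]), 'finger_gap': 0.09426074113737128}
side [[406.4182509892819, 0.0, 250.20324376570088], [0.0, 406.4182509892819, 193.5662687515586], [0.0, 0.0, 1.0]] [[0.975, -0.168, 0.145], [-0.222, -0.727, 0.65], [-0.004, -0.666, -0.746]] [ 0.345 -0.687  0.848]
lens [233. 243.  16.  23.] 0.63 [ 0.424 -0.128  0.044]
tread_a [225. 208.  23.  25.] 0.69 [0.427 0.001 0.023
[... 586 characters left out ...]
725594, 0.0, 254.4756250670389], [0.0, 377.57639995725594, 194.12181245607064], [0.0, 0.0, 1.0]] [[0.002, -0.998, 0.061], [-1.0, -0.001, 0.009], [-0.009, -0.061, -0.998]] [0.408 0.003 1.236]
lens [294. 212.  17.  12.] 0.69 [ 0.424 -0.111  0.04 ]
tread_a [257. 211.  19.  13.] 0.73 [0.43  0.009 0.03 ]
tread_a [185. 226.  18.  15.] 0.44 [0.381 0.237 0.021]
mount_a [336. 232.  14.  15.] 0.61 [ 0.363 -0.243  0.024]
green_tray [326. 151.  54.  41.] 0.71 [ 0.627 -0.22   0.009]
blue_tray [256. 152.  52.  34.] 0.59 [0.621 0.012 0.005]
yellow_tray [192. 160.  49.  37.] 0.72 [0.598 0.223 0.006]
bottle [117. 172.  16.  13.] 0.54 [0.547 0.444 0.065]
loupe [393. 177.  14.  12.] 0.43 [ 0.539 -0.429  0.031]
```

Run:
```python
import cv2,numpy as np
a=cv2.imread("pics/side.png");b=cv2.imread("pics/top.png")
cv2.imwrite("pics/v1.png",cv2.resize(b[100:280,80:430],None,fx=2.25,fy=2.25,interpolation=2))
cv2.imwrite("pics/v2.png",a)
for n,im in(("side",a),("top",b)):
    W=np.load(n+".npy"); hsv=cv2.cvtColor(im,cv2.COLOR_BGR2HSV)
    for c,(lo,hi) in dict(green=(40,85),blue=(95,125),yellow=(20,35)).items():
        m=(hsv[...,0]>=lo)&(hsv[...,0]<=hi)&(hsv[...,1]>90)&(hsv[...,2]>40)
        m=m.astype(np.uint8); nn,l,st,_=cv2.connectedComponentsWithStats(m)
        m=l==1+st[1:,4].argmax()
        P=W[m]; P=P[np.isfinite(P).all(1)&(P[:,2]>.015)&(P[:,2]<.03)]
        r=cv2.minAreaRect((P[:,:2]*1000).astype(np.float32)); print(n,c,len(P),np.round(r[0]),np.round(r[1]),round(r[2],1),np.median(P[:,2]).round(4))
    z=W[...,2]; print("table",np.nanmedian(z[(abs(z)<.015)]))
```

```text
side green 485 [ 629. -222.] [109. 150.] 7.8 0.0212
side blue 347 [629.   7.] [108. 151.] 5.3 0.0213
side yellow 378 [591. 215.] [110. 152.] 2.8 0.0207
table 0.0006274046290077884
top green 260 [ 628. -220.] [108. 147.] 8.1 0.0211
top blue 218 [ 297. -739.] [141. 176.] 17.0 0.0159
top yellow 285 [590. 215.] [109. 148.] 2.6 0.0218
table 0.001058479783023536
```

View pics/v1.png

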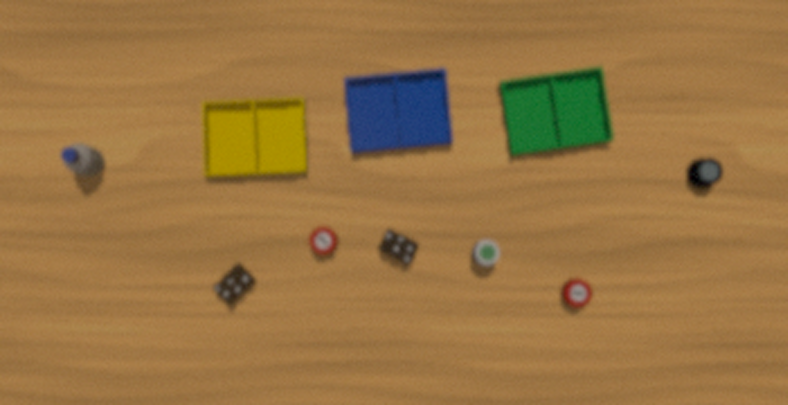

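View pics/v2.png

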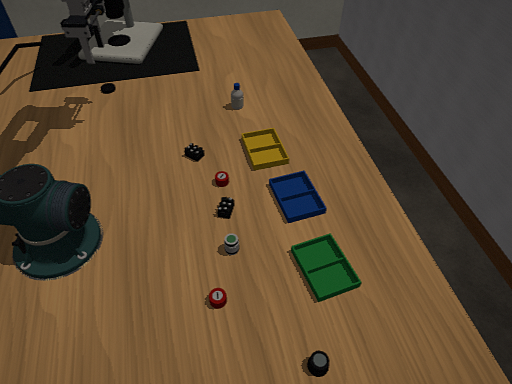

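Run:
```python
from h import *
print(manip.grasp_offset, manip.get_calibration("wrist"))
O=dict(lens=(.424,-.12),t1=(.43,.005),t2=(.383,.23),m1=(.364,-.25),m2=(.442,.096))
for k,o in O.items():
  for n in("side","top"):
    W=np.load(n+".npy").reshape(-1,3); W=W[np.isfinite(W).all(1)]
    P=W[(np.hypot(*(W[:,:2]-o).T)<.042)]; top=np.percentile(P[:,2],98)
    Q=P[P[:,2]>(top-.008)]
    r=cv2.minAreaRect((Q[:,:2]*1000).astype(np.float32))
    print(k,n,len(Q),"top",top.round(3),np.round(r[0]),np.round(r[1]),round(r[2],1),Q.mean(0).round(3))
```

```text
0.0188 {'intrinsics': array([[278.42451423,   0.        , 254.43003028],
       [  0.        , 278.42451423, 193.40178217],
       [  0.        ,   0.        ,   1.        ]]), 'hand_eye': array([[-2.55608612e-04, -2.42500428e-01,  9.70151265e-01,
        -1.78854569e-01],
       [ 9.99999601e-01,  7.68314263e-04,  4.55521798e-04,
         2.70912953e-04],
       [-8.55845286e-04,  9.70150994e-01,  2.42500135e-01,
        -6.94098381e-02],
       [ 0.00000000e+00,  0.00000000e+00,  0.00000000e+00,
         1.00000000e+00]])}
lens side 136 top 0.046 [ 424. -117.] [35. 29.] 78.3 [ 0.424 -0.12   0.044]
lens top 86 top 0.047 [ 423. -118.] [29. 31.] 45.5 [ 0.423 -0.119  0.045]
t1 side 162 top 0.033 [433.   5.] [49. 34.] 67.3 [0.433 0.004 0.03 ]
t1 top 110 top 0.034 [431.   7.] [46. 33.] 68.4 [0.431 0.008 0.031]
t2 side 114 top 0.034 [379. 241.] [36. 50.] 39.2 [0.38  0.239 0.03 ]
t2 top 108 top 0.035 [378. 242.] [32. 47.] 45.1 [0.378 0.241 0.032]
m1 side 241 top 0.027 [ 367. -248.] [39. 39.] 72.5 [ 0.367 -0.25   0.025]
m1 top 120 top 0.029 [ 367. -247.] [38. 38.] 89.2 [ 0.366 -0.248  0.026]
m2 side 131 top 0.028 [441. 113.] [41. 37.] 79.8 [0.441 0.111 0.025]
m2 top 117 top 0.029 [439. 113.] [35. 39.] 89.5 [0.44  0.114 0.026]
```

Call:
arm_command(
  series=[
    [[0.286,-0.65,0,-67.5,0.07],[0.286,-0.65,0,-67.5,0.07],[0.286,-0.65,0,-67.5,0.07],[0.286,-0.65,0,-67.5,0.07],[0.286,-0.65,0,-67.5,0.07]],
  ],
  force=15,
)

```text
time: 1.52
position: [0.2644, 0.2447, 0.2058]
ee_rot: [[0.002, 0.931, 0.366], [0.001, 0.366, -0.931], [-1.0, 0.002, 0.0]]
ft_force: [1.3, -0.0, -0.4]
finger_gap: 0.07
```

Call:
arm_command(
  series=[
    [[0.16,-0.363,-0.02,-13.5,0.07],[0.16,-0.363,-0.02,-13.5,0.07],[0.16,-0.363,-0.02,-13.5,0.07],[0.16,-0.363,-0.02,-13.5,0.07],[0.16,-0.363,-0.02,-13.5,0.07]],
  ],
)

```text
time: 2.15
position: [0.3902, -0.0414, 0.1904]
ee_rot: [[0.004, 0.99, 0.138], [0.0, 0.138, -0.99], [-1.0, 0.004, 0.0]]
ft_force: [1.3, 0.1, 0.1]
finger_gap: 0.0699
```

Call:
arm_command(
  series=[
    [[0.036,-0.084,0,0,0.07],[0.036,-0.084,0,0,0.07],[0.036,-0.084,0,0,0.07],[0.036,-0.084,0,0,0.07],[0.036,-0.084,0,0,0.07]],
  ],
)

```text
time: 2.78
position: [0.4259, -0.1242, 0.1907]
ee_rot: [[0.004, 0.99, 0.139], [0.0, 0.139, -0.99], [-1.0, 0.004, 0.0]]
ft_force: [0.3, -0.5, -0.4]
finger_gap: 0.0699
```

```bash
cat >> h.py <<'E'
def wr(name,objs,save=True):
    im,d,K,Rw,tw=cam("wrist"); W=cloud(d,K,Rw,tw).reshape(-1,3)
    if save: cv2.imwrite(f"pics/{name}.png",im)
    W=W[np.isfinite(W).all(1)]
    for k,o in objs.items():
        P=W[(np.hypot(*(W[:,:2]-o).T)<.042)&(W[:,2]<.06)]
        if len(P)<50: continue
        top=np.percentile(P[:,2],98)
        Q=P[P[:,2]>(top-.008)]
        r=cv2.minAreaRect((Q[:,:2]*1000).astype(np.float32))
        print(k,len(Q),"top",top.round(4),"table",np.percentile(P[:,2],5).round(4),np.round(r[0],1),np.round(r[1]),round(r[2],1))
O=dict(lens=(.424,-.118),t1=(.432,.006),t2=(.379,.241),m1=(.367,-.248),m2=(.44,.113))
E
python3 -c "
from h import *
wr('w1',O)
print(manip.sense()['position'])"
```

```text
lens 599 top 0.0452 table -0.0015 [ 425.  -119.2] [31. 32.] 7.2
t1 946 top 0.0311 table -0.0014 [433.2   5.5] [49. 35.] 64.1
m1 439 top 0.0258 table -0.0014 [ 374.6 -250.8] [39. 25.] 74.2
m2 818 top 0.0013 table -0.0017 [444.3  81.4] [69. 20.] 7.6
[ 0.42597546 -0.12429175  0.19075092]
```

View pics/w1.png

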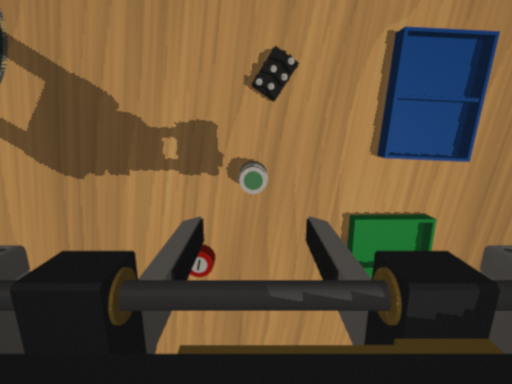

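Call:
arm_command(
  series=[
    [[-0.001,0.0055,-0.06,0,0.07],[-0.001,0.0055,-0.12,0,0.07],[-0.001,0.0055,-0.16,0,0.07],[-0.001,0.0055,-0.182,0,0.07],[-0.001,0.0055,-0.182,0,0.07]],
  ],
)

```text
time: 3.45
position: [0.4232, -0.1173, 0.0071]
ee_rot: [[0.0, 0.99, 0.141], [0.002, 0.141, -0.99], [-1.0, 0.0, -0.002]]
ft_force: [0.4, -0.3, 0.9]
finger_gap: 0.07
```

Call:
arm_command(
  series=[
    [[0,0,0,0,0.045],[0,0,0,0,0.03],[0,0,0,0,0.03],[0,0,0,0,0.03],[0,0,0,0,0.03]],
  ],
)

```text
time: 4.08
position: [0.4237, -0.1175, 0.0078]
ee_rot: [[0.001, 0.99, 0.141], [0.001, 0.141, -0.99], [-1.0, 0.002, -0.001]]
ft_force: [-0.4, -0.1, 4.3]
finger_gap: 0.0355
```

Call:
arm_command(
  series=[
    [[0,0,0.04,0,0.03],[0.02,-0.007,0.07,0,0.03],[0.08,-0.027,0.08,0,0.03],[0.135,-0.046,0.08,0,0.03],[0.18,-0.061,0.08,0,0.03]],
  ],
)

```text
time: 4.7
position: [0.6055, -0.1792, 0.0873]
ee_rot: [[0.001, 0.99, 0.141], [0.002, 0.141, -0.99], [-1.0, 0.001, -0.001]]
ft_force: [0.7, -0.3, -1.1]
finger_gap: 0.0351
```

Call:
arm_command(
  series=[
    [[0.02,-0.006,0,0,0.03],[0.02,-0.006,0,0,0.03],[0.02,-0.006,0,0,0.03],[0.02,-0.006,0,0,0.03],[0.02,-0.006,0,0,0.03]],
  ],
)

```text
time: 5.32
position: [0.6249, -0.185, 0.0878]
ee_rot: [[0.001, 0.99, 0.141], [0.001, 0.141, -0.99], [-1.0, 0.002, -0.001]]
ft_force: [-0.2, 0.2, -1.1]
finger_gap: 0.0356
```

```bash
cat >> h.py <<'E'
def tray(im,W,c):
    lo,hi=dict(green=(40,85),blue=(95,125),yellow=(20,35))[c]
    hsv=cv2.cvtColor(im,cv2.COLOR_BGR2HSV)
    m=(hsv[...,0]>=lo)&(hsv[...,0]<=hi)&(hsv[...,1]>90)&(hsv[...,2]>40)
    P=W[m]; P=P[np.isfinite(P).all(1)&(P[:,2]>-.01)&(P[:,2]<.03)]
    T=P[P[:,2]>.016]
    r=cv2.minAreaRect((T[:,:2]*1000).astype(np.float32)); print(c,len(T),np.round(r[0],1),np.round(r[1]),round(r[2],1),"floor",np.median(P[P[:,2]<.01,2]).round(4),"rim",np.median(T[:,2]).round(4))
E
python3 -c "
from h import *
im,d,K,R,t=cam('wrist'); W=cloud(d,K,R,t); cv2.imwrite('pics/w2.png',im)
tray(im,W,'green');tray(im,W,'blue')
s=manip.sense();print(s['position'],s['ft_force'],s['finger_gap'])"
```

```text
green 1342 [ 624.7 -187.1] [108.  76.] 8.4 floor 0.0037 rim 0.0215
blue 1621 [635.2 -42.4] [107.  53.] 6.4 floor 0.0037 rim 0.0215
[ 0.62502893 -0.18506648  0.08775897] [-0.08528087 -0.13398966 -0.12853614] 0.03541576805945707
```

View pics/w2.png

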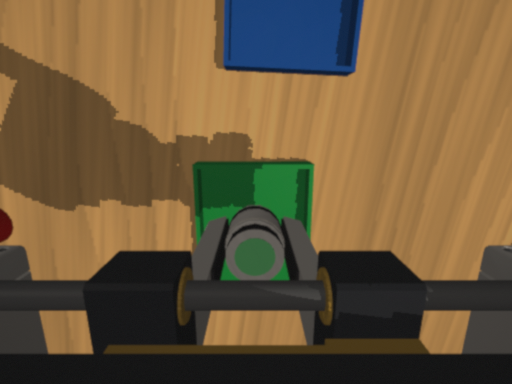

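Call:
arm_command(
  series=[
    [[-0.001,-0.001,-0.04,0,0.03],[-0.001,-0.001,-0.06,0,0.03],[-0.001,-0.001,-0.069,0,0.03],[-0.001,-0.001,-0.073,0,0.03],[-0.001,-0.001,-0.075,0,0.03]],
  ],
)

```text
time: 6.0
position: [0.6248, -0.1863, 0.0136]
ee_rot: [[0.003, 0.99, 0.141], [0.001, 0.141, -0.99], [-1.0, 0.003, -0.0]]
ft_force: [0.7, 0.6, -0.5]
finger_gap: 0.0358
```

```bash
python3 -c "
from h import *
s=manip.sense();print(s['position'],s['ft_force'],s['finger_gap'])"
```

```text
[ 0.62476578 -0.18632202  0.01364863] [ 0.69455787  0.58553467 -0.52499182] 0.03579578837820796
```

Call:
arm_command(
  series=[
    [[0,0,-0.001,0,0.03],[0,0,-0.0015,0,0.03],[0,0,-0.002,0,0.03],[0,0,-0.002,0,0.03],[0,0,-0.002,0,0.03]],
  ],
)

```text
time: 6.62
position: [0.625, -0.1864, 0.012]
ee_rot: [[0.004, 0.99, 0.141], [0.001, 0.141, -0.99], [-1.0, 0.004, -0.0]]
ft_force: [0.1, -0.1, -0.2]
finger_gap: 0.0357
```

Call:
arm_command(
  series=[
    [[0,0,-0.0005,0,0.03],[0,0,-0.001,0,0.03],[0,0,-0.001,0,0.03],[0,0,-0.001,0,0.03],[0,0,-0.001,0,0.03]],
  ],
)

```text
time: 7.25
position: [0.625, -0.1864, 0.0119]
ee_rot: [[0.004, 0.99, 0.141], [0.0, 0.141, -0.99], [-1.0, 0.004, 0.0]]
ft_force: [-2.0, 1.4, 5.0]
finger_gap: 0.0359
```

Call:
arm_command(
  series=[
    [[0,0,0,0,0.042],[0,0,0,0,0.055],[0,0,0,0,0.058],[0,0,0,0,0.058],[0,0,0,0,0.058]],
  ],
)

```text
time: 7.88
position: [0.625, -0.1864, 0.0118]
ee_rot: [[0.004, 0.99, 0.141], [0.0, 0.141, -0.99], [-1.0, 0.004, 0.0]]
ft_force: [-0.3, 0.0, -0.2]
finger_gap: 0.0582
```

Call:
arm_command(
  series=[
    [[0,0,0.03,0,0.058],[0,0,0.07,0,0.058],[0,0,0.12,0,0.058],[-0.04,0.03,0.15,-15,0.07],[-0.08,0.05,0.18,-15,0.07]],
  ],
)

```text
time: 8.5
position: [0.5443, -0.1356, 0.1929]
ee_rot: [[0.004, 0.992, -0.123], [-0.001, -0.123, -0.992], [-1.0, 0.005, -0.0]]
ft_force: [0.5, -0.2, 0.9]
finger_gap: 0.0698
```

```bash
python3 -c "
from h import *
im,d,K,R,t=cam('wrist'); W=cloud(d,K,R,t); cv2.imwrite('pics/w3.png',im)
tray(im,W,'green');tray(im,W,'blue')
W=W.reshape(-1,3);Q=W[(np.hypot(W[:,0]-.625,W[:,1]+.187)<.03)&(W[:,2]>.035)];print(len(Q),Q.mean(0),np.percentile(Q[:,2],[5,50,95]))
wr('x',O)
print(manip.sense()['position'])"
```

```text
green 1133 [ 629.9 -222.4] [108. 148.] 8.2 floor 0.0036 rim 0.0211
blue 1554 [630.5   2.9] [108. 140.] 5.6 floor 0.0037 rim 0.0211
472 [ 0.62689615 -0.18176445  0.04590638] [0.03677719 0.04784102 0.04919787]
lens 2905 top 0.0013 table -0.0016 [ 423.9 -118.2] [83. 83.] 83.3
t1 967 top 0.0311 table -0.0013 [433.6   5. ] [49. 35.] 66.0
m1 135 top 0.0258 table -0.0013 [ 373.5 -242.1] [24. 17.] 85.0
m2 957 top 0.0015 table -0.0016 [436.5  82.8] [23. 72.] 83.6
[ 0.54458671 -0.13534799  0.19746885]
```

View pics/w3.png

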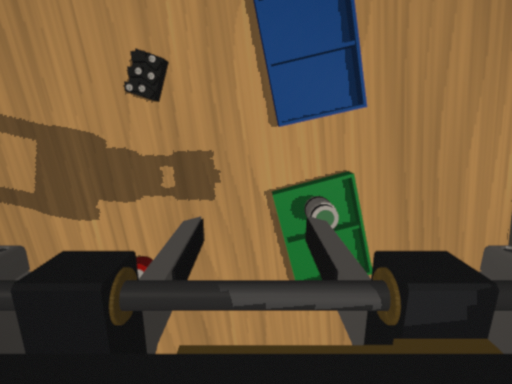

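Call:
arm_command(
  series=[
    [[-0.04,0.05,0,-8,0.07],[-0.075,0.095,-0.02,-16,0.07],[-0.111,0.14,-0.05,-16,0.07],[-0.111,0.14,-0.07,-16,0.07],[-0.111,0.14,-0.07,-16,0.07]],
  ],
)

```text
time: 9.22
position: [0.4322, 0.0051, 0.1253]
ee_rot: [[0.006, 0.922, -0.387], [-0.006, -0.387, -0.922], [-1.0, 0.008, 0.003]]
ft_force: [-0.5, 0.3, 0.3]
finger_gap: 0.07
```

```bash
python3 -c "
from h import *
wr('x',O)
s=manip.sense();print(s['position'],np.degrees(np.arctan2(s['ee_rot'][1,1],s['ee_rot'][0,1])))"
```

```text
lens 1608 top 0.0009 table -0.0015 [ 425.7 -109.2] [74. 68.] 21.0
t1 1108 top 0.0309 table -0.0013 [433.3   5.6] [49. 35.] 64.9
t2 142 top 0.0207 table -0.0015 [379.3 217.9] [ 8. 22.] 66.8
m2 1459 top 0.0259 table -0.0014 [441.7 112.6] [39. 39.] 83.4
[0.43353714 0.00457154 0.12683737] -22.841272287195974
```

Call:
arm_command(
  series=[
    [[0,0.001,-0.05,-1.5,0.07],[0,0.001,-0.09,-1.5,0.07],[0,0.001,-0.112,-1.5,0.07],[0,0.001,-0.12,-1.5,0.07],[0,0.001,-0.12,-1.5,0.07]],
  ],
)

```text
time: 9.9
position: [0.4346, 0.0051, 0.0075]
ee_rot: [[0.01, 0.911, -0.413], [-0.007, -0.413, -0.911], [-1.0, 0.012, 0.002]]
ft_force: [0.5, -0.6, 0.2]
finger_gap: 0.0703
```

Call:
arm_command(
  series=[
    [[0,0,0,0,0.045],[0,0,0,0,0.025],[0,0,0,0,0.025],[0,0,0,0,0.025],[0,0,0,0,0.025]],
  ],
)

```text
time: 10.52
position: [0.4346, 0.0051, 0.0077]
ee_rot: [[0.01, 0.911, -0.413], [-0.007, -0.413, -0.911], [-1.0, 0.012, 0.002]]
ft_force: [-0.3, 0.0, 1.8]
finger_gap: 0.0339
```

Call:
arm_command(
  series=[
    [[0,0,0.04,0,0.025],[0.02,0.004,0.07,10,0.025],[0.075,0.015,0.07,20,0.025],[0.13,0.025,0.07,30,0.025],[0.175,0.034,0.07,30,0.025]],
  ],
)

```text
time: 11.15
position: [0.6113, 0.0395, 0.0772]
ee_rot: [[0.012, 0.995, 0.099], [-0.001, 0.099, -0.995], [-1.0, 0.011, 0.002]]
ft_force: [-0.3, 0.2, -1.8]
finger_gap: 0.034
```

Call:
arm_command(
  series=[
    [[0.017,0.0035,0,0,0.025],[0.017,0.0035,0,0,0.025],[0.017,0.0035,0,0,0.025],[0.017,0.0035,0,0,0.025],[0.017,0.0035,0,0,0.025]],
  ],
)

```text
time: 11.78
position: [0.6278, 0.0428, 0.0776]
ee_rot: [[0.012, 0.995, 0.099], [-0.001, 0.099, -0.995], [-1.0, 0.012, 0.002]]
ft_force: [-0.7, -0.3, -1.1]
finger_gap: 0.0339
```

```bash
python3 -c "
from h import *
im,d,K,R,t=cam('wrist'); W=cloud(d,K,R,t); cv2.imwrite('pics/w4.png',im)
tray(im,W,'blue');tray(im,W,'yellow')
s=manip.sense();print(s['position'],s['ee_rot'].round(3).tolist(),s['ft_force'],s['finger_gap'])"
```

```text
blue 1714 [630.5   6. ] [107. 148.] 5.4 floor 0.0037 rim 0.0214
yellow 1941 [593.8 171.5] [109.  64.] 2.7 floor 0.0037 rim 0.0215
[0.62787085 0.04279621 0.0775572 ] [[0.012, 0.995, 0.099], [-0.001, 0.099, -0.995], [-1.0, 0.012, 0.002]] [-0.02275887 -0.36165071 -1.19938837] 0.03406919221358548
```

View pics/w4.png

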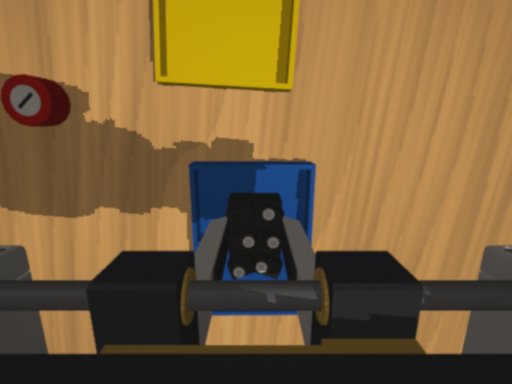

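Call:
arm_command(
  series=[
    [[-0.0005,-0.001,-0.035,0,0.025],[-0.0005,-0.001,-0.055,0,0.025],[-0.0005,-0.001,-0.061,0,0.025],[-0.0005,-0.001,-0.064,0,0.025],[-0.0005,-0.001,-0.065,0,0.025]],
  ],
)

```text
time: 12.45
position: [0.6281, 0.0418, 0.0135]
ee_rot: [[0.014, 0.995, 0.099], [-0.001, 0.099, -0.995], [-1.0, 0.013, 0.002]]
ft_force: [-0.8, -0.3, -1.1]
finger_gap: 0.0339
```

Call:
arm_command(
  series=[
    [[0,0,-0.0005,0,0.025],[0,0,-0.001,0,0.025],[0,0,-0.0015,0,0.025],[0,0,-0.0015,0,0.025],[0,0,-0.0015,0,0.025]],
  ],
)

```text
time: 13.08
position: [0.6281, 0.0418, 0.012]
ee_rot: [[0.014, 0.995, 0.099], [-0.001, 0.099, -0.995], [-1.0, 0.013, 0.002]]
ft_force: [-0.6, 0.8, -1.0]
finger_gap: 0.0337
```

Call:
arm_command(
  series=[
    [[0,0,-0.0005,0,0.025],[0,0,-0.001,0,0.025],[0,0,-0.001,0,0.025],[0,0,-0.001,0,0.025],[0,0,-0.001,0,0.025]],
  ],
)

```text
time: 13.7
position: [0.6282, 0.0418, 0.0118]
ee_rot: [[0.014, 0.995, 0.099], [-0.001, 0.099, -0.995], [-1.0, 0.014, 0.002]]
ft_force: [-2.7, 0.2, 5.7]
finger_gap: 0.0341
```

Call:
arm_command(
  series=[
    [[0,0,0,0,0.042],[0,0,0,0,0.055],[0,0,0,0,0.056],[0,0,0,0,0.056],[0,0,0.01,0,0.056]],
  ],
)

```text
time: 14.32
position: [0.6273, 0.0418, 0.021]
ee_rot: [[0.012, 0.995, 0.099], [-0.001, 0.099, -0.995], [-1.0, 0.011, 0.002]]
ft_force: [0.4, 0.6, 0.9]
finger_gap: 0.056
```

Call:
arm_command(
  series=[
    [[0,0,0.03,0,0.056],[0,0,0.08,0,0.056],[-0.02,0.01,0.12,10,0.07],[-0.06,0.05,0.12,20,0.07],[-0.105,0.085,0.12,30,0.07]],
  ],
)

```text
time: 14.95
position: [0.5222, 0.1278, 0.1428]
ee_rot: [[0.014, 0.809, 0.587], [0.006, 0.587, -0.81], [-1.0, 0.015, 0.003]]
ft_force: [-0.3, -0.1, -0.6]
finger_gap: 0.0701
```

Call:
arm_command(
  series=[
    [[-0.05,0.04,0,7,0.07],[-0.1,0.08,0,7,0.07],[-0.142,0.114,0,7,0.07],[-0.142,0.114,-0.01,7,0.07],[-0.142,0.114,-0.01,7,0.07]],
  ],
)

```text
time: 15.58
position: [0.3801, 0.2414, 0.1326]
ee_rot: [[0.013, 0.731, 0.682], [0.007, 0.682, -0.732], [-1.0, 0.014, 0.004]]
ft_force: [-0.7, 0.5, -0.5]
finger_gap: 0.0702
```

```bash
python3 -c "
from h import *
wr('w5',O)
s=manip.sense();print(s['position'],np.degrees(np.arctan2(s['ee_rot'][1,1],s['ee_rot'][0,1])))"
```

```text
t1 906 top 0.0009 table -0.0015 [447.9  20.2] [41. 66.] 18.5
t2 1046 top 0.0309 table -0.0013 [379.7 241.5] [34. 49.] 45.4
m2 140 top 0.0252 table -0.0014 [451.8 102.3] [31. 11.] 39.4
[0.38073148 0.24111424 0.13280886] 42.90114580373812
```

View pics/w5.png

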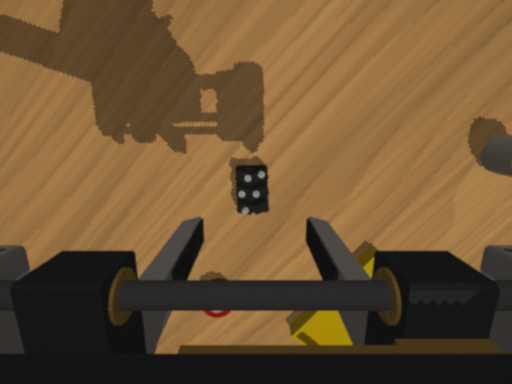

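Call:
arm_command(
  series=[
    [[-0.001,0,-0.05,2,0.07],[-0.001,0,-0.095,2,0.07],[-0.001,0,-0.118,2,0.07],[-0.001,0,-0.1255,2,0.07],[-0.001,0,-0.1255,2,0.07]],
  ],
)

```text
time: 16.25
position: [0.3807, 0.2406, 0.0076]
ee_rot: [[0.013, 0.709, 0.705], [0.007, 0.705, -0.709], [-1.0, 0.014, 0.004]]
ft_force: [0.4, 0.2, 0.2]
finger_gap: 0.07
```

Call:
arm_command(
  series=[
    [[0,0,0,0,0.045],[0,0,0,0,0.025],[0,0,0,0,0.025],[0,0,0,0,0.025],[0,0,0,0,0.025]],
  ],
)

```text
time: 16.88
position: [0.3809, 0.2408, 0.008]
ee_rot: [[0.013, 0.709, 0.705], [0.007, 0.705, -0.709], [-1.0, 0.015, 0.004]]
ft_force: [-0.6, 0.3, 3.0]
finger_gap: 0.0342
```

Call:
arm_command(
  series=[
    [[0,0,0.05,0,0.025],[0.02,-0.021,0.1,-10,0.025],[0.06,-0.064,0.1,-20,0.025],[0.1,-0.107,0.1,-30,0.025],[0.14,-0.15,0.1,-39.4,0.025]],
  ],
)

```text
time: 17.5
position: [0.5218, 0.0895, 0.108]
ee_rot: [[0.015, 0.996, 0.089], [-0.002, 0.089, -0.996], [-1.0, 0.015, 0.004]]
ft_force: [0.6, 0.5, -0.5]
finger_gap: 0.0338
```

Call:
arm_command(
  series=[
    [[0.04,-0.043,0,0,0.025],[0.08,-0.086,0,0,0.025],[0.113,-0.121,0,0,0.025],[0.113,-0.121,0,0,0.025],[0.113,-0.121,0,0,0.025]],
  ],
)

```text
time: 18.12
position: [0.6342, -0.031, 0.1071]
ee_rot: [[0.014, 0.996, 0.089], [-0.002, 0.089, -0.996], [-1.0, 0.013, 0.003]]
ft_force: [-0.4, -0.1, -0.9]
finger_gap: 0.0337
```

```bash
python3 -c "
from h import *
im,d,K,R,t=cam('wrist'); W=cloud(d,K,R,t); cv2.imwrite('pics/w6.png',im)
tray(im,W,'blue')
V=W.reshape(-1,3);Q=V[(np.hypot(V[:,0]-.628,V[:,1]-.042)<.04)&(V[:,2]>.026)&(V[:,2]<.045)];print(len(Q),np.percentile(Q[:,2],[5,50,95]),cv2.minAreaRect((Q[:,:2]*1000).astype('f4')))
s=manip.sense();print(s['position'],s['ee_rot'].round(3).tolist(),s['ft_force'],s['finger_gap'])"
```

```text
blue 2563 [630.5   5.8] [107. 147.] 5.6 floor 0.0037 rim 0.0213
1451 [0.0323152  0.033687   0.03519517] ((628.8910522460938, 41.04205322265625), (34.684940338134766, 48.55624008178711), 4.810973167419434)
[ 0.63399837 -0.03051744  0.10751498] [[0.014, 0.996, 0.09], [-0.002, 0.09, -0.996], [-1.0, 0.014, 0.003]] [ 0.04009234  0.87535767 -0.48396343] 0.033780251667641814
```

View pics/w6.png

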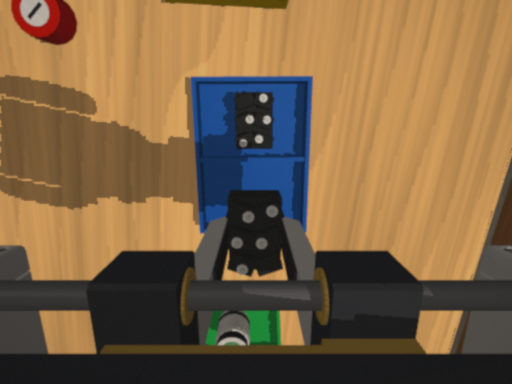

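Call:
arm_command(
  series=[
    [[-0.001,0.0005,-0.05,0,0.025],[-0.001,0.0005,-0.08,0,0.025],[-0.001,0.0005,-0.09,0,0.025],[-0.001,0.0005,-0.093,0,0.025],[-0.001,0.0005,-0.094,0,0.025]],
  ],
)

```text
time: 18.8
position: [0.6341, -0.0298, 0.0154]
ee_rot: [[0.017, 0.996, 0.091], [-0.002, 0.091, -0.996], [-1.0, 0.017, 0.004]]
ft_force: [-0.0, -0.2, -0.1]
finger_gap: 0.0343
```

Call:
arm_command(
  series=[
    [[0,0,-0.0005,0,0.025],[0,0,-0.001,0,0.025],[0,0,-0.0015,0,0.025],[0,0,-0.0015,0,0.025],[0,0,-0.0015,0,0.025]],
  ],
)

```text
time: 19.42
position: [0.6341, -0.0298, 0.0138]
ee_rot: [[0.017, 0.996, 0.091], [-0.002, 0.091, -0.996], [-1.0, 0.017, 0.004]]
ft_force: [-0.4, 1.3, -0.7]
finger_gap: 0.0341
```

Call:
arm_command(
  series=[
    [[0,0,-0.0005,0,0.025],[0,0,-0.001,0,0.025],[0,0,-0.0015,0,0.025],[0,0,-0.002,0,0.025],[0,0,-0.0022,0,0.025]],
  ],
)

```text
time: 20.05
position: [0.634, -0.0298, 0.012]
ee_rot: [[0.017, 0.996, 0.091], [-0.002, 0.091, -0.996], [-1.0, 0.017, 0.004]]
ft_force: [-2.4, -0.4, 2.0]
finger_gap: 0.034
```

Call:
arm_command(
  series=[
    [[0,0,-0.0005,0,0.025],[0,0,-0.0006,0,0.025],[0,0,-0.0006,0,0.025],[0,0,-0.0006,0,0.025],[0,0,-0.0006,0,0.025]],
  ],
)

```text
time: 20.68
position: [0.6341, -0.0298, 0.012]
ee_rot: [[0.017, 0.996, 0.091], [-0.002, 0.091, -0.996], [-1.0, 0.017, 0.004]]
ft_force: [-3.0, -0.2, 5.6]
finger_gap: 0.034
```

Call:
arm_command(
  series=[
    [[0,0,0,0,0.042],[0,0,0,0,0.055],[0,0,0,0,0.056],[0,0,0,0,0.056],[0,0,0.01,0,0.056]],
  ],
)

```text
time: 21.3
position: [0.6332, -0.0297, 0.0211]
ee_rot: [[0.015, 0.996, 0.091], [-0.002, 0.091, -0.996], [-1.0, 0.015, 0.003]]
ft_force: [-0.3, 0.0, 0.5]
finger_gap: 0.0559
```

Call:
arm_command(
  series=[
    [[0,0,0.03,0,0.056],[0,0,0.08,0,0.056],[-0.02,0.01,0.12,0,0.07],[-0.06,0.04,0.12,10,0.07],[-0.1,0.07,0.12,18,0.07]],
  ],
)

```text
time: 21.92
position: [0.533, 0.0408, 0.143]
ee_rot: [[0.018, 0.917, 0.398], [0.003, 0.398, -0.918], [-1.0, 0.018, 0.004]]
ft_force: [-0.1, 0.6, -0.3]
finger_gap: 0.0699
```

Call:
arm_command(
  series=[
    [[-0.04,0.03,-0.01,-10,0.07],[-0.08,0.06,-0.02,-20.5,0.07],[-0.092,0.072,-0.02,-20.5,0.07],[-0.092,0.072,-0.02,-20.5,0.07],[-0.092,0.072,-0.02,-20.5,0.07]],
  ],
)

```text
time: 22.55
position: [0.4426, 0.1122, 0.1239]
ee_rot: [[0.02, 0.998, 0.051], [-0.004, 0.051, -0.999], [-1.0, 0.02, 0.005]]
ft_force: [0.6, 0.3, -0.0]
finger_gap: 0.0702
```

```bash
python3 -c "
from h import *
wr('w7',O)
s=manip.sense();print(s['position'],np.degrees(np.arctan2(s['ee_rot'][1,1],s['ee_rot'][0,1])))"
```

```text
lens 580 top 0.0009 table -0.0015 [422.8 -87.2] [71. 22.] 2.5
t1 2209 top 0.001 table -0.0015 [431.4  22.5] [84. 51.] 2.6
t2 6093 top 0.0012 table -0.0015 [378.9 241. ] [83. 83.] 46.3
m2 1134 top 0.0257 table -0.0015 [441.8 113. ] [39. 39.] 58.8
[0.44252526 0.11207733 0.12369129] 2.907239213841762
```

Call:
arm_command(
  series=[
    [[-0.001,0.001,-0.05,0,0.07],[-0.001,0.001,-0.09,0,0.07],[-0.001,0.001,-0.112,0,0.07],[-0.001,0.001,-0.118,0,0.07],[-0.001,0.001,-0.119,0,0.07]],
  ],
)

```text
time: 23.22
position: [0.4425, 0.1127, 0.0051]
ee_rot: [[0.02, 0.999, 0.05], [-0.004, 0.05, -0.999], [-1.0, 0.02, 0.005]]
ft_force: [-0.4, -0.0, -0.0]
finger_gap: 0.07
```

Call:
arm_command(
  series=[
    [[0,0,0,0,0.05],[0,0,0,0,0.03],[0,0,0,0,0.03],[0,0,0,0,0.03],[0,0,0,0,0.03]],
  ],
)

```text
time: 23.85
position: [0.4428, 0.1127, 0.0056]
ee_rot: [[0.021, 0.999, 0.05], [-0.004, 0.05, -0.999], [-1.0, 0.02, 0.005]]
ft_force: [-0.0, 1.1, 3.2]
finger_gap: 0.0395
```

Call:
arm_command(
  series=[
    [[0,0,0.04,0,0.03],[0.015,0.014,0.075,0,0.03],[0.055,0.052,0.075,0,0.03],[0.095,0.09,0.075,0,0.03],[0.13,0.123,0.075,0,0.03]],
  ],
)

```text
time: 24.48
position: [0.5738, 0.237, 0.0801]
ee_rot: [[0.02, 0.999, 0.05], [-0.004, 0.05, -0.999], [-1.0, 0.02, 0.005]]
ft_force: [0.6, -0.5, -0.8]
finger_gap: 0.0399
```

Call:
arm_command(
  series=[
    [[0.015,0.015,0,0,0.03],[0.015,0.015,0,0,0.03],[0.015,0.015,0,0,0.03],[0.015,0.015,0,0,0.03],[0.015,0.015,0,0,0.03]],
  ],
)

```text
time: 25.1
position: [0.5885, 0.2515, 0.0805]
ee_rot: [[0.021, 0.999, 0.05], [-0.004, 0.05, -0.999], [-1.0, 0.021, 0.005]]
ft_force: [0.1, -0.2, -0.6]
finger_gap: 0.0398
```

```bash
python3 -c "
from h import *
im,d,K,R,t=cam('wrist'); W=cloud(d,K,R,t); cv2.imwrite('pics/w8.png',im)
tray(im,W,'yellow')
s=manip.sense();print(s['position'],s['ee_rot'].round(3).tolist(),s['ft_force'],s['finger_gap'])"
```

```text
yellow 1720 [592.1 213.5] [108. 149.] 2.5 floor 0.0036 rim 0.0214
[0.58858195 0.25157526 0.08053446] [[0.021, 0.999, 0.05], [-0.004, 0.05, -0.999], [-1.0, 0.021, 0.005]] [ 0.26511677 -0.84705561  0.12595249] 0.039997033851358645
```

View pics/w8.png

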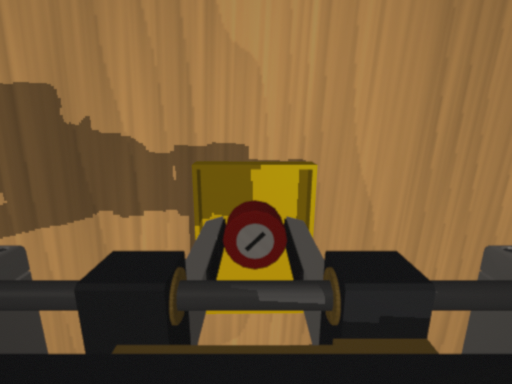

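Call:
arm_command(
  series=[
    [[0,-0.001,-0.04,0,0.03],[0,-0.001,-0.058,0,0.03],[0,-0.001,-0.066,0,0.03],[0,-0.001,-0.069,0,0.03],[0,-0.001,-0.0695,0,0.03]],
  ],
)

```text
time: 25.78
position: [0.5893, 0.2508, 0.012]
ee_rot: [[0.022, 0.999, 0.05], [-0.003, 0.05, -0.999], [-1.0, 0.022, 0.004]]
ft_force: [-0.5, 0.5, -0.2]
finger_gap: 0.0394
```

Call:
arm_command(
  series=[
    [[0,0,-0.0005,0,0.03],[0,0,-0.001,0,0.03],[0,0,-0.0015,0,0.03],[0,0,-0.0015,0,0.03],[0,0,-0.0015,0,0.03]],
  ],
)

```text
time: 26.4
position: [0.5892, 0.2508, 0.0105]
ee_rot: [[0.022, 0.999, 0.05], [-0.003, 0.05, -0.999], [-1.0, 0.022, 0.004]]
ft_force: [-0.1, -0.5, -0.1]
finger_gap: 0.0399
```

Call:
arm_command(
  series=[
    [[0,0,-0.0005,0,0.03],[0,0,-0.001,0,0.03],[0,0,-0.0013,0,0.03],[0,0,-0.0015,0,0.03],[0,0,-0.0015,0,0.03]],
  ],
)

```text
time: 27.02
position: [0.5893, 0.2509, 0.0097]
ee_rot: [[0.023, 0.999, 0.05], [-0.003, 0.05, -0.999], [-1.0, 0.022, 0.004]]
ft_force: [-3.5, -0.3, 4.8]
finger_gap: 0.0399
```

Call:
arm_command(
  series=[
    [[0,0,0,0,0.048],[0,0,0,0,0.06],[0,0,0,0,0.06],[0,0,0,0,0.06],[0,0,0.01,0,0.06]],
  ],
)

```text
time: 27.65
position: [0.5884, 0.2506, 0.0188]
ee_rot: [[0.02, 0.999, 0.05], [-0.004, 0.05, -0.999], [-1.0, 0.02, 0.005]]
ft_force: [-0.1, -0.3, -0.4]
finger_gap: 0.0601
```

Call:
arm_command(
  series=[
    [[0,0,0.03,0,0.06],[0,0,0.08,0,0.06],[-0.02,-0.03,0.12,0,0.07],[-0.04,-0.08,0.12,0,0.07],[-0.06,-0.135,0.12,0,0.07]],
  ],
)

```text
time: 28.28
position: [0.5286, 0.1147, 0.1408]
ee_rot: [[0.024, 0.998, 0.051], [-0.004, 0.052, -0.999], [-1.0, 0.024, 0.005]]
ft_force: [0.4, -0.5, 0.4]
finger_gap: 0.0698
```

Call:
arm_command(
  series=[
    [[-0.022,-0.056,0,-10,0.07],[-0.044,-0.112,0,-20,0.07],[-0.066,-0.168,0,-20,0.07],[-0.088,-0.224,0,-20,0.07],[-0.11,-0.28,0,-20,0.07]],
  ],
)

```text
time: 28.9
position: [0.4179, -0.167, 0.1421]
ee_rot: [[0.024, 0.956, -0.293], [-0.013, -0.293, -0.956], [-1.0, 0.026, 0.006]]
ft_force: [0.5, 0.4, -0.2]
finger_gap: 0.0697
```

```bash
python3 -c "
from h import *
wr('w9',O)
s=manip.sense();print(s['position'],np.degrees(np.arctan2(s['ee_rot'][1,1],s['ee_rot'][0,1])))"
```

```text
lens 4341 top 0.0011 table -0.0015 [ 423.5 -118.2] [83. 83.] 74.3
t1 4711 top 0.0013 table -0.0016 [428.8  -3.4] [63. 83.] 73.3
m1 834 top 0.0258 table -0.0014 [ 368.3 -247.5] [36. 38.] 72.7
[ 0.4150789  -0.17384865  0.14198139] -17.466009358915098
```

Call:
arm_command(
  series=[
    [[-0.03,-0.045,-0.02,0,0.07],[-0.047,-0.0745,-0.02,0,0.07],[-0.047,-0.0745,-0.02,0,0.07],[-0.047,-0.0745,-0.02,0,0.07],[-0.047,-0.0745,-0.02,0,0.07]],
  ],
)

```text
time: 29.58
position: [0.3689, -0.2475, 0.1224]
ee_rot: [[0.021, 0.954, -0.299], [-0.02, -0.298, -0.954], [-1.0, 0.026, 0.012]]
ft_force: [0.3, -0.2, -0.5]
finger_gap: 0.0698
```

```bash
python3 -c "
from h import *
wr('w9',O)
s=manip.sense();print(s['position'],np.degrees(np.arctan2(s['ee_rot'][1,1],s['ee_rot'][0,1])))"
```

```text
lens 6281 top 0.0012 table -0.0016 [ 423.9 -118. ] [84. 84.] 27.8
m1 1149 top 0.0257 table -0.0014 [ 367.6 -249.3] [39. 38.] 72.4
[ 0.36883677 -0.24749025  0.1223506 ] -17.352056070728924
```

Call:
arm_command(
  series=[
    [[-0.001,-0.0015,-0.05,0,0.07],[-0.001,-0.0015,-0.09,0,0.07],[-0.001,-0.0015,-0.111,0,0.07],[-0.001,-0.0015,-0.117,0,0.07],[-0.001,-0.0015,-0.1175,0,0.07]],
  ],
)

```text
time: 30.25
position: [0.3684, -0.2488, 0.0053]
ee_rot: [[0.021, 0.954, -0.298], [-0.02, -0.297, -0.955], [-1.0, 0.026, 0.013]]
ft_force: [-0.1, 0.1, 1.2]
finger_gap: 0.0699
```

Call:
arm_command(
  series=[
    [[0,0,0,0,0.05],[0,0,0,0,0.03],[0,0,0,0,0.03],[0,0,0,0,0.03],[0,0,0,0,0.03]],
  ],
)

```text
time: 30.88
position: [0.3686, -0.2491, 0.0058]
ee_rot: [[0.022, 0.954, -0.298], [-0.02, -0.297, -0.955], [-1.0, 0.027, 0.013]]
ft_force: [-0.6, -0.0, 3.4]
finger_gap: 0.0399
```

Call:
arm_command(
  series=[
    [[0,0,0.05,0,0.03],[0.02,0.038,0.09,10,0.03],[0.046,0.088,0.1,20,0.03],[0.072,0.138,0.1,20,0.03],[0.098,0.188,0.1,20,0.03]],
  ],
)

```text
time: 31.5
position: [0.4673, -0.0596, 0.1059]
ee_rot: [[0.028, 0.999, 0.046], [-0.012, 0.047, -0.999], [-1.0, 0.028, 0.013]]
ft_force: [-0.5, -0.3, -1.4]
finger_gap: 0.0396
```

Call:
arm_command(
  series=[
    [[0.026,0.05,0,0,0.03],[0.052,0.1,0,0,0.03],[0.078,0.15,0,0,0.03],[0.104,0.2,0,0,0.03],[0.125,0.238,0,0,0.03]],
  ],
)

```text
time: 32.12
position: [0.5927, 0.1806, 0.1051]
ee_rot: [[0.027, 0.998, 0.048], [-0.012, 0.048, -0.999], [-1.0, 0.027, 0.013]]
ft_force: [0.7, -0.7, 0.5]
finger_gap: 0.0397
```

Call:
arm_command(
  series=[
    [[0,0,-0.02,0,0.03],[0,0,-0.03,0,0.03],[0,0,-0.03,0,0.03],[0,0,-0.03,0,0.03],[0,0,-0.03,0,0.03]],
  ],
)

```text
time: 32.75
position: [0.5932, 0.1802, 0.0762]
ee_rot: [[0.029, 0.998, 0.047], [-0.012, 0.047, -0.999], [-1.0, 0.029, 0.013]]
ft_force: [-0.1, 0.8, -1.0]
finger_gap: 0.0393
```

```bash
python3 -c "
from h import *
im,d,K,R,t=cam('wrist'); W=cloud(d,K,R,t); cv2.imwrite('pics/w10.png',im)
tray(im,W,'yellow')
V=W.reshape(-1,3);Q=V[(np.hypot(V[:,0]-.589,V[:,1]-.251)<.035)&(V[:,2]>.024)&(V[:,2]<.04)];print(len(Q),np.percentile(Q[:,2],[5,50,95]),cv2.minAreaRect((Q[:,:2]*1000).astype('f4')))
s=manip.sense();print(s['position'],s['ee_rot'].round(3).tolist(),s['ft_force'],s['finger_gap'])"
```

```text
yellow 3425 [592.  216.1] [109. 144.] 2.5 floor 0.0036 rim 0.0212
2023 [0.02745595 0.02871421 0.02989724] ((589.7193603515625, 251.13275146484375), (38.85099792480469, 39.01551818847656), 3.758028745651245)
[0.59317094 0.18031392 0.07620028] [[0.029, 0.998, 0.047], [-0.012, 0.047, -0.999], [-1.0, 0.029, 0.013]] [-0.65616656 -0.39054742 -0.14827359] 0.039691787306503884
```

View pics/w10.png

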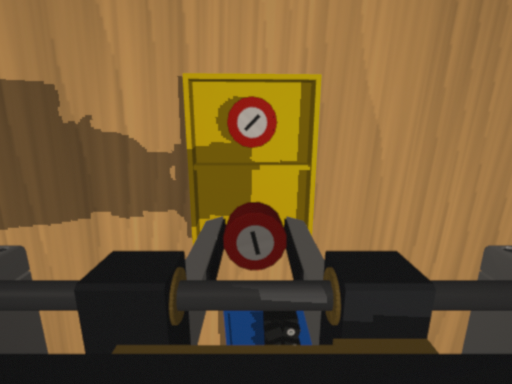

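Call:
arm_command(
  series=[
    [[-0.0005,-0.001,-0.04,0,0.03],[-0.0005,-0.001,-0.055,0,0.03],[-0.0005,-0.001,-0.062,0,0.03],[-0.0005,-0.001,-0.0645,0,0.03],[-0.0005,-0.001,-0.065,0,0.03]],
  ],
)

```text
time: 33.42
position: [0.5934, 0.1795, 0.0122]
ee_rot: [[0.031, 0.998, 0.047], [-0.011, 0.047, -0.999], [-0.999, 0.03, 0.013]]
ft_force: [0.0, 0.6, 0.1]
finger_gap: 0.0397
```

Call:
arm_command(
  series=[
    [[0,0,-0.0005,0,0.03],[0,0,-0.001,0,0.03],[0,0,-0.0015,0,0.03],[0,0,-0.0015,0,0.03],[0,0,-0.0015,0,0.03]],
  ],
)

```text
time: 34.05
position: [0.5934, 0.1795, 0.0107]
ee_rot: [[0.031, 0.998, 0.047], [-0.011, 0.047, -0.999], [-0.999, 0.03, 0.013]]
ft_force: [-1.4, 0.0, -0.2]
finger_gap: 0.0396
```

Call:
arm_command(
  series=[
    [[0,0,-0.0005,0,0.03],[0,0,-0.001,0,0.03],[0,0,-0.0013,0,0.03],[0,0,-0.0015,0,0.03],[0,0,-0.0015,0,0.03]],
  ],
)

```text
time: 34.67
position: [0.5934, 0.1795, 0.0099]
ee_rot: [[0.031, 0.998, 0.047], [-0.011, 0.047, -0.999], [-0.999, 0.03, 0.013]]
ft_force: [-3.3, -1.3, 6.7]
finger_gap: 0.0401
```

Call:
arm_command(
  series=[
    [[0,0,0,0,0.048],[0,0,0,0,0.06],[0,0,0,0,0.06],[0,0,0,0,0.06],[0,0,0.01,0,0.06]],
  ],
)

```text
time: 35.3
position: [0.5925, 0.1793, 0.019]
ee_rot: [[0.029, 0.998, 0.047], [-0.012, 0.047, -0.999], [-1.0, 0.028, 0.013]]
ft_force: [-0.2, -0.1, -0.4]
finger_gap: 0.0599
```

Call:
arm_command(
  series=[
    [[0,0,0.03,0,0.06],[0,0,0.08,0,0.06],[0,0,0.13,0,0.06],[-0.06,0,0.15,0,0.06],[-0.12,0,0.16,0,0.06]],
  ],
)

```text
time: 35.92
position: [0.4725, 0.1795, 0.1817]
ee_rot: [[0.033, 0.998, 0.046], [-0.011, 0.047, -0.999], [-0.999, 0.032, 0.012]]
ft_force: [-0.8, 0.0, 0.4]
finger_gap: 0.0599
```

Call:
arm_command(
  series=[
    [[-0.06,0,0.02,0,0.06],[-0.12,0,0.05,0,0.06],[-0.16,0,0.05,0,0.06],[-0.16,0,0.05,0,0.06],[-0.16,0,0.05,0,0.06]],
  ],
)

```text
time: 36.55
position: [0.313, 0.1796, 0.2322]
ee_rot: [[0.034, 0.998, 0.046], [-0.01, 0.047, -0.999], [-0.999, 0.034, 0.012]]
ft_force: [-0.2, 0.5, -0.8]
finger_gap: 0.0599
```

```bash
python3 -c "
from h import *
T=dict(lens=(.625,-.187,.035,.06),t1=(.628,.042,.026,.045),t2=(.634,-.03,.026,.045),m2=(.589,.251,.024,.04),m1=(.593,.179,.024,.04),bottle=(.55,.445,.06,.1),loupe=(.535,-.435,.024,.05))
for n in('side','top'):
  im,d,K,R,t=cam(n); W=cloud(d,K,R,t).reshape(-1,3); cv2.imwrite(f'pics/end_{n}.png',im)
  W0=np.load(n+'.npy').reshape(-1,3)
  for k,(x,y,a,b) in T.items():
    f=lambda V:V[(np.hypot(V[:,0]-x,V[:,1]-y)<.035)&(V[:,2]>a)&(V[:,2]<b)]
    Q=f(W); print(n,k,len(Q),np.percentile(Q[:,2],[5,50,95]).round(4) if len(Q) else '',Q.mean(0).round(4), f(W0).mean(0).round(4) if k in('bottle','loupe') else '')
a=cv2.imread('pics/end_side.png')[60:384,130:390];b=cv2.imread('pics/end_top.png')[100:280,100:430]
a=cv2.resize(a,None,fx=1.8,fy=1.8);cv2.imwrite('pics/v11.png',a)
print(manip.sense()['position'],manip.sense()['ft_force'])"
```

```text
side lens 184 [0.0366 0.0478 0.0505] [ 0.6233 -0.1904  0.046 ] 
side t1 172 [0.0266 0.0336 0.0369] [0.6271 0.0403 0.0328] 
side t2 189 [0.027  0.0335 0.0367] [ 0.6325 -0.0302  0.0329] 
side m2 101 [0.0259 0.0297 0.0326] [0.5892 0.2506 0.0295] 
side m1 111 [0.0253 0.0294 0.032 ] [0.5926 0.1772 0.0292] 
side bottle 82 [0.062  0.0711 0.0902] [0.555  0.45   0.0749] [0.5549 0.4498 0.0746]
side loupe 291 [0.0295 0.032  0.0341] [ 0.5394 -0.4347  0.0319] [ 0.5394 -0.4347  0.0317]
top lens 101 [0.0382 0.0482 0.0529] [ 0.6227 -0.1856  0.0475] 
top t1 137 [0.0267 0.0339 0.0389] [0.6265 0.0428 0.0336] 
top t2 140 [0.0265 0.0332 0.0385] [ 0.6319 -0.028   0.0329] 
top m2 118 [0.0263 0.03   0.0337] [0.5873 0.2514 0.0301] 
top m1 120 [0.0262 0.0302 0.0345] [0.5916 0.1796 0.0302] 
top bottle 104 [0.061  0.0684 0.0902] [0.5525 0.4524 0.0745] [0.5527 0.4525 0.0742]
top loupe 108 [0.0283 0.0329 0.0374] [ 0.5387 -0.4335  0.0328] [ 0.5387 -0.4333  0.0322]
[0.31322662 0.1794014  0.23138493] [ 0.84272659 -0.44942115 -1.33958664]
```

View pics/v11.png

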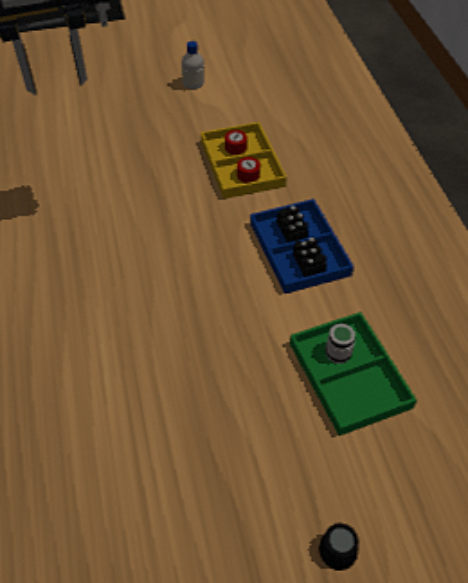

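The side view shows both mounts in the yellow tray at (236,141) and (248,169), and both treads in the blue tray at (292,221) and (310,256). The lens is upright in the green tray at (341,342). The bottle and loupe have not moved.

```bash
python3 -c "
from rig import manip
print(manip.job_done())"
```

```text
the job is handed in; nothing more can be done
None
```

The job is done and handed in after about 37 s of robot time, well under the 118 s limit. The lens went away first, upright in one bay of the green tray. Then the two tread blocks went into the blue tray and the two resin mounts into the yellow tray, one piece to a bay and the same way up. I lowered each piece until I felt light contact (5–7 N), then let go.

In the last side and top pictures, the piece tops sit where they should when flat on the tray floor: lens about 48 mm, treads about 34 mm, mounts about 30 mm. The bottle and loupe are within 0.3 mm of where they started. The gripper is clear of everything.

No check failed. The tool's tilt crept up to about 2° by the end, but the pieces still sat flat.

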